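Check a return spring against the tester's mark and sort it

TASK

Take the spring that is next (at the blue end of the rack) and seat it fully in the round recess of the spring tester, let go of it, then press its cap straight down with a test load of 12 N and hold that load for a good two seconds, looking where the top of the cap stands against the red line on the scale board; never load it with more than 20 N. A good spring's cap stays above the line under that load, a tired one's sinks below it: stand a good spring upright in the green tray, a tired one in the red tray, leave the other spring waiting in the rack and do not disturb the loose things lying around.

Things in the scene. Friction and masses are not known exactly. Their poses are not given: they have to be found in the camera images.
- spring_a: one of two return springs that look alike, 100 mm tall unloaded: dark steel foot disc (diameter 36, 12 high), bare coil (diameter 28, 66 long), aluminium cap (diameter 32, 22 high, flat top 26 across) on top; about 0.17 kg. Origin: centre of the foot's underside, z up towards the cap. The cap moves only along the spring's axis. Hold it by the cap, closing across the cap's diameter; the coil gives only along its axis
- spring_b: one of two return springs that look alike, 100 mm tall unloaded: dark steel foot disc (diameter 36, 12 high), bare coil (diameter 28, 66 long), aluminium cap (diameter 32, 22 high, flat top 26 across) on top; about 0.17 kg. Origin: centre of the foot's underside, z up towards the cap. The cap moves only along the spring's axis. Hold it by the cap, closing across the cap's diameter; the coil gives only along its axis
- spring_a_top (a point): centre of the top face of that spring's cap; moves down with the cap. Unloaded it is 100 mm above the spring's origin
- spring_b_top (a point): centre of the top face of that spring's cap; moves down with the cap. Unloaded it is 100 mm above the spring's origin
- spring_a_cap (a joint): how far the cap of that spring is pushed down towards its foot, m: 0 = unloaded, at most 0.045. The load in N is proportional to it; the rate differs between the two springs, and lies somewhere between 0.4 and 0.9 N/mm
- spring_b_cap (a joint): how far the cap of that spring is pushed down towards its foot, m: 0 = unloaded, at most 0.045. The load in N is proportional to it; the rate differs between the two springs, and lies somewhere between 0.4 and 0.9 N/mm
- rack: fixed grey rack, 218 (along its x) x 74 x 18, with two round recesses (40 mm across, 8 deep, 100 apart along x) for the feet of the springs; a blue end block at its -x end, a grey one at the +x end, both 22 high. Origin: centre of the underside
- rack_first (a point): centre of the recess floor at the blue end, 10 mm above the table: here stands the spring to be tested
- rack_wait (a point): centre of the recess floor at the grey end: here the other spring waits
- tester: fixed spring tester: blue base plate 200 (along its x) x 130 x 12; on it a steel block 70x70x14 with the round recess; a white scale board 110 wide, 6 thick, reaching 131 mm above the table, stands upright across the plate 92 to 98 mm from the recess's axis on its +x side. Origin: on the table under the recess, z up
- tester_seat (a point): centre of the floor of the recess, 18 mm above the table; recess 39 mm across with a small chamfer, 8 deep, its mouth 26 mm above the table
- tester_mark (a point): middle of the red reference line on the scale board, 98 mm above the table: level with the cap's top when a seated spring is compressed by 20 mm. At 12 N the cap's top of a good spring stands about 5 mm above it, of a tired one about 5 mm below it
- tray_green: fixed green open tray, 110x110x22 outside, wall and floor 4 thick. Origin: centre of the underside
- tray_red: fixed red open tray, 110x110x22 outside, wall and floor 4 thick. Origin: centre of the underside
- tray_green_in (a point): centre of the green tray's inner floor
- tray_red_in (a point): centre of the red tray's inner floor
- bit_tray: loose bystander: black tray of screwdriver bits, 72x115x24, at the left rear; origin: centre of the underside
- part_sink_3: loose bystander: heat sink with a copper pipe, 54x163x16, at the left front; origin: centre of the underside
- hard_disk: loose bystander: bare hard disk, 70x100x11, lying behind the tester; origin: centre of the underside
- fan: loose bystander: flat black cooling fan, 65x96x11, at the rear, left of the tester; origin: centre of the underside

How it is judged:
By the outcome, as a careful person would: the job done as asked, in the order asked, and still so for the second after the job is handed in, with the robot touching nothing.
It also fails if it takes over 67 s, if anything falls off the work surface, if the arm or the gripper's body presses on something with over 40 N, if the wrist force passes 120 N, or if a joint passes its speed limit or range.

ROBOT

A 7-joint arm with a two-finger parallel gripper is mounted at the origin on a cart in front of the work surface, level with it; the furniture and walls round the work are solid. World frame = base frame: x ahead of the robot, y to its left, z up, the work surface at z = 0. Lengths are in m, angles in rad, forces in N, time in s.
With the tool pointing down it reaches from about 0.4 to 0.85 m from the base axis. Payload 10.4 kg.
Tool frame: the origin (TCP) lies midway between the tips of the shut fingers; the grasp point (between the pads) lies 19 mm behind it (r.tcp_to_grasp is the z of the grasp point in the tool frame, in m); z points along the fingers, x is the direction in which the jaws open and shut, and the axes are right-handed (so a half turn about z gives the same grasp; the last joint's range is limited). The gripper opens to 87 mm and grips with 3 to 60 N. Pads are 19 mm wide; open, the fingers measure 117 mm over their backs; the gripper's body (75 mm by 190 mm) begins 51 mm behind the grasp point.
Start: joints at [-1.246, 0.332, -0.065, 1.46, 0.022, 1.35, -0.088], TCP at [0.213, 0.588, 0.187] pointing down, gripper open.
Joint ranges: [-2.6, 2.6], [-0.5, 2.12], [-1.47, 1.34], [0.16, 2.42], [-1.27, 4.41], [0.06, 2.06], [-2.6, 2.6]. Speed limits (rad/s): [2.22, 2.22, 2.79, 2.79, 3.14, 3.14, 3.14].

INTERFACE

Orientations are given as a unit quaternion [x, y, z, w].
In Python, from bench import r, camera, close_job gives the robot as it stands. The module is installed in compiled form; this text tells all that it offers.
- The arm moves only by the shell command python3 -m crank 'ROWS' [FORCE]. ROWS is JSON, a list of rows, each an object of numbers: "x", "y", "z": the shift along the tool's x, y, z scaled (see below); "ax", "ay", "az": the turn, a rotation vector about the tool's x, y, z scaled (see below); "claw": the closure, from -1 (fully open) to 1 (shut), so that 0 is half open. A call has exactly 5 rows; each row is the pose to reach, as a shift and turn from the pose commanded when the call began, along the tool's axes at that moment; what a row does not reach only later rows make up. The controller multiplies each number of a shift by 1 m and each number of a turn by 2 rad. A row lasts 1/12 s, in which the tool goes at most 41.7 mm and 7.16 degrees, less where a joint would pass 70% of its speed; a pose out of reach is approached as far as the arm can. A call with a number of a shift or a turn outside -1 to 1 is refused whole. A call with a gripper value outside its range is refused whole. The fingers move at their own pace and stop on an object; FORCE is the grip in N (left out, the last holds). Time passes only in rows, so rows that repeat a pose let the fingers close, or fill a call up. It gives the time, the measured TCP pose, the force and the opening at its end, in the units of the state.
- r.read_state(): the state, without advancing time (a new reading comes with each control period).
- camera(name): name is "scene" or "top" or "wrist"; returns a dict with "color" (400x640x3 uint8, blue, green, red), "fx", "fy", "cx", "cy" (pixels), "eye" and "orientation" of the camera in the world. Camera axes: x right, y down, z forward; pixel columns grow to the right and rows downward; lengths in m; the calibration is good to about 2 mm. A picture is of the moment at which its call begins. There is no depth.
- close_job(): hands the job in, once; it reports no verdict.
The state is a dict: "time": time; "joint_positions": joint angles; "joint_vel": joint speeds; "joint_torque": joint torques, N m; "ee_pos": TCP position; "eef_rot": TCP orientation; "ft_force": force on the tool from outside, world axes, zero at the start; "torque": the same for the moment, N m; "width": finger opening in m.
Only numpy, scipy, OpenCV 4.12 (cv2) and the standard library are available. Lean on these libraries where they do the work, as an engineer would, in place of code of your own. Each camera call takes 0.05 s, during which the arm holds its last target. There are 200 camera calls.

## Working session

There is one attempt and no reset: what is moved stays moved. The work goes in short steps, Python scripts to look and compute and a shell command to move; the robot and the scene stay as the last step left them, time stands still between calls to the robot, and variables do not carry over. Pictures are saved under pics/ and viewed, about 8 in all and at most 12, crops included, and the job is handed in when it is done.

```bash
mkdir -p pics; cat > h.py <<'E'
import numpy as np, cv2
from scipy.spatial.transform import Rotation as R
from bench import r, camera
def shot(n,f=None):
    c=camera(n)
    if f: cv2.imwrite('pics/'+f,c['color'])
    return c
def onplane(c,u,v,z):
    d=R.from_quat(c['orientation']).apply([(u-c['cx'])/c['fx'],(v-c['cy'])/c['fy'],1]); e=np.array(c['eye'])
    return e+d*(z-e[2])/d[2]
def proj(c,p):
    q=R.from_quat(c['orientation']).inv().apply(np.array(p)-c['eye']); return q[0]/q[2]*c['fx']+c['cx'],q[1]/q[2]*c['fy']+c['cy']
def totool(p,s=None):
    s=s or r.read_state(); return R.from_quat(s['eef_rot']).inv().apply(np.array(p)-s['ee_pos'])
E
python3 - <<'E'
from h import *
s=r.read_state(); print(s)
for n in('top','scene'):
    c=shot(n,n+'0.png'); print(n,c['eye'],c['orientation'],c['fx'],c['cx'],c['cy'])
    print(R.from_quat(c['orientation']).as_matrix().round(3))
print(R.from_quat(s['eef_rot']).as_matrix().round(3))
E
```

```text
{'time': 0.0, 'joint_positions': array([-1.24558451,  0.33288057, -0.06473817,  1.46098868,  0.02159575,
        1.34989789, -0.08844089]), 'joint_vel': array([-0.00105658,  0.00012582,  0.00120606, -0.00018623,  0.00085355,
        0.00078621,  0.00030121]), 'joint_torque': array([ 6.01830607e-05, -6.23248243e+01,  2.48674129e-02, -3.89883149e+01,
       -6.12710346e-02,  3.98392626e-02,  1.49289131e-04]), 'ee_pos': array([0.2128538 , 0.58714522, 0.18622603]), 'eef_rot': array([ 8.18758645e-01,  5.74137382e-01, -5.89657639e-04,  4.46192422e-04]), 'ft_force': array([-0.4273369 , -0.40190266,  0.02030524]), 'torque': array([-0.01901229, -0.03691292, -0.03663519]), 'width': 0.08724648769441991}
top [0.42399884 0.06290005 1.49658728] [-0.69590044  0.71533561 -0.04037725  0.04885918] 424.74744781675207 315.11685565627334 199.6064933644635
[[-0.027 -0.992  0.126]
 [-1.     0.028  0.01 ]
 [-0.014 -0.126 -0.992]]
scene [ 0.17795965 -0.66765846  1.09359341] [ 0.90828053 -0.23353031  0.09028219 -0.33517039] 505.43332623883595 319.0976780000517 200.62754578036566
[[ 0.875 -0.364  0.321]
 [-0.485 -0.666  0.567]
 [ 0.007 -0.651 -0.759]]
[[ 0.341  0.94  -0.   ]
 [ 0.94  -0.341 -0.001]
 [-0.001  0.    -1.   ]]
```

View pics/top0.png

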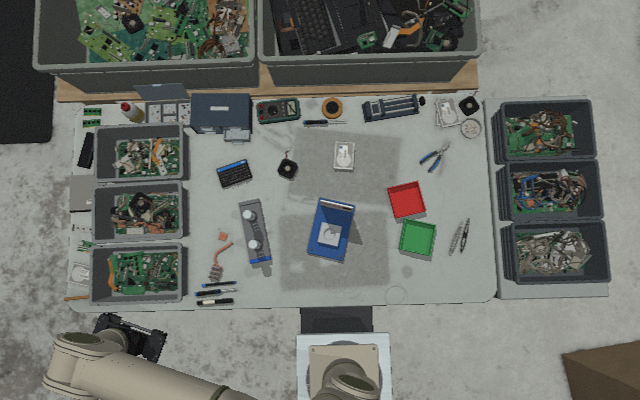

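View pics/scene0.png

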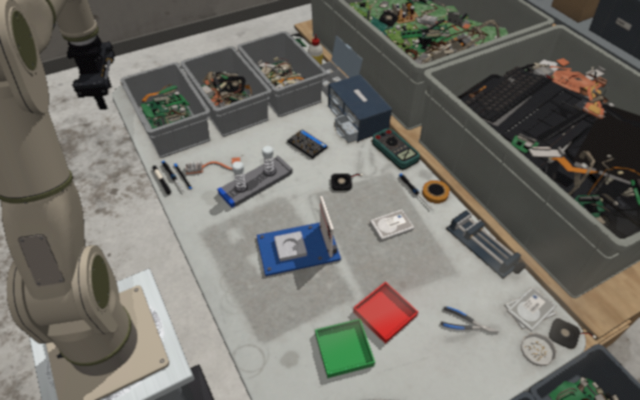

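Top view: the rack has its blue end at about (260,261) and caps at (253,244) and (248,214), so the one at (253,244) is next. The tester is near (331,230), the red tray (406,200) and the green tray (417,238). Next I measure these.

```bash
python3 - <<'E'
from h import *
c=shot('top'); t=c; im=c['color']; hsv=cv2.cvtColor(im,cv2.COLOR_BGR2HSV)
def blobs(m,lo=60):
    n,l,s,ce=cv2.connectedComponentsWithStats(m.astype(np.uint8)*255)
    return [(i,s[i],ce[i]) for i in range(1,n) if s[i][4]>lo],l
H,S,V=cv2.split(hsv)
for name,m,z in(('blue',(H>100)&(H<125)&(S>150)&(V>60),.015),('green',(H>50)&(H<75)&(S>150),.02),('red',((H<6)|(H>174))&(S>150),.02)):
    b,l=blobs(m,20)
    for i,s,ce in b:
        if 190<s[0]<450 and 150<s[1]<280:
            rc=cv2.minAreaRect(np.argwhere(l==i)[:,::-1].astype(np.float32))
            bp=[onplane(c,u,v,z)[:2].round(3).tolist() for u,v in cv2.boxPoints(rc)]
            print(name,s,onplane(c,*rc[0],z).round(3),bp)
sub=im[190:275,225:365]
cv2.imwrite('pics/crop1.png',cv2.resize(sub,None,fx=5.6,fy=5.6,interpolation=cv2.INTER_CUBIC))
c=shot('scene'); im=c['color']
cv2.imwrite('pics/crop2.png',cv2.resize(im[135:285,205:355],None,fx=4,fy=4,interpolation=cv2.INTER_CUBIC))
E
```

```text
blue [217 162  24  10  78] [0.74  0.384 0.015] [[0.733, 0.427], [0.758, 0.344], [0.747, 0.341], [0.722, 0.423]]
blue [ 307  203   47   58 1037] [0.502 0.03  0.015] [[0.429, 0.112], [0.606, 0.068], [0.575, -0.054], [0.399, -0.008]]
blue [250 256  21   7  72] [0.41  0.275 0.015] [[0.409, 0.311], [0.422, 0.241], [0.41, 0.239], [0.397, 0.308]]
red [388 181  38  37 969] [ 0.604 -0.24   0.02 ] [[0.646, -0.175], [0.67, -0.283], [0.563, -0.304], [0.539, -0.196]]
```

View pics/crop1.png

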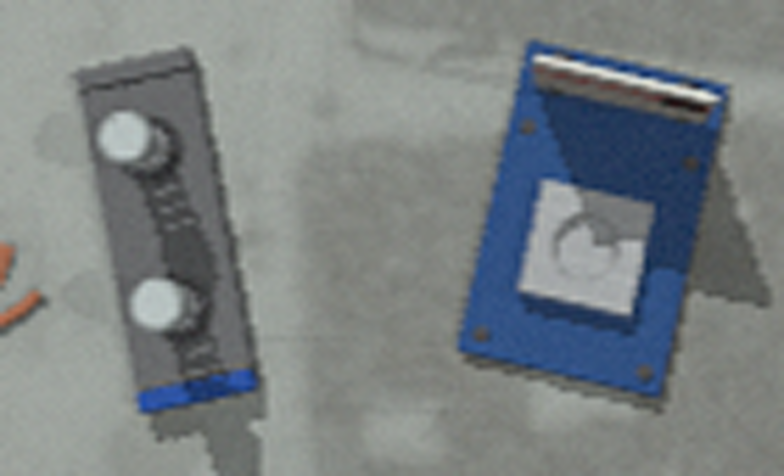

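View pics/crop2.png

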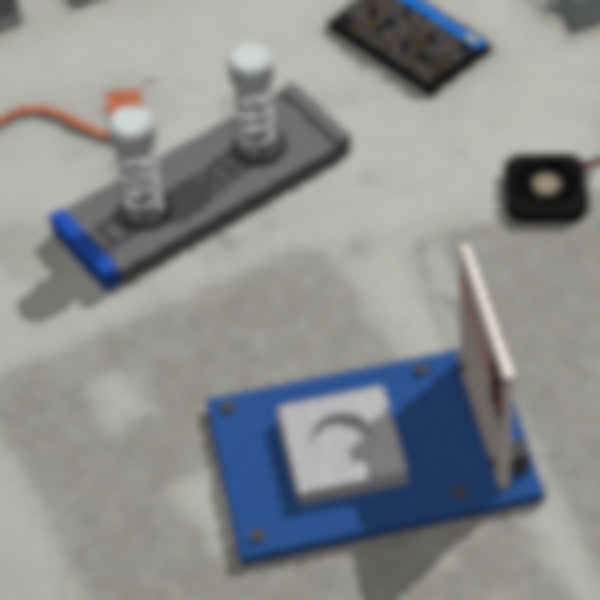

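```bash
python3 - <<'E'
from h import *
t=shot('top'); s=shot('scene')
def tri(a,b):
    ps=[]
    A=np.zeros((3,3));B=np.zeros(3)
    for c,(u,v) in((t,a),(s,b)):
        e=np.array(c['eye']);d=onplane(c,u,v,0)-e;d/=np.linalg.norm(d);P=np.eye(3)-np.outer(d,d);A+=P;B+=P@e
    return np.linalg.solve(A,B).round(4)
for n,a,b,z in(('first',(253,244.3),(238.2,165),.11),('wait',(247.3,214.1),(267.7,149.5),.11),('seat',(329.5,234.1),(291.2,246.2),.026)):
    print(n,tri(a,b),onplane(t,*a,z).round(4),onplane(s,*b,z).round(4))
hsv=cv2.cvtColor(t['color'],cv2.COLOR_BGR2HSV);m=cv2.inRange(hsv,(45,120,50),(80,255,255));m[:, :380]=0;m[:,450:]=0;m[:200]=0;m[270:]=0
rc=cv2.minAreaRect(cv2.findNonZero(m));print(onplane(t,*rc[0],.02).round(3),[onplane(t,*p,.02)[:2].round(3).tolist() for p in cv2.boxPoints(rc)])
w=shot('wrist'); st=r.read_state();E=R.from_quat(st['eef_rot'])
print('wristcam in tool',E.inv().apply(w['eye']-st['ee_pos']).round(3),(E.inv()*R.from_quat(w['orientation'])).as_matrix().round(3),w['fx'])
print(totool([.436,.278,.19]))
E
```

```text
first [0.4604 0.2826 0.112 ] [0.4595 0.2832 0.11  ] [0.4619 0.2841 0.11  ]
wait [0.5586 0.3012 0.1098] [0.5586 0.3011 0.11  ] [0.5584 0.301  0.11  ]
seat [0.4906 0.0312 0.0221] [0.4895 0.0316 0.026 ] [0.4905 0.0283 0.026 ]
[ 0.473 -0.27   0.02 ] [[0.432, -0.203], [0.539, -0.23], [0.514, -0.337], [0.408, -0.309]]
wristcam in tool [ 0.002 -0.079 -0.197] [[ 1.     0.     0.   ]
 [-0.     0.958  0.288]
 [ 0.    -0.288  0.958]] 304.65130157313854
[-0.21496656  0.31516657 -0.00303866]
```

```bash
python3 -m crank '[{"x":-0.02,"y":0.034,"claw":-1},{"x":-0.04,"y":0.068,"claw":-1},{"x":-0.06,"y":0.102,"claw":-1},{"x":-0.08,"y":0.136,"claw":-1},{"x":-0.1,"y":0.168,"claw":-1}]' 15; python3 -m crank '[{"x":-0.02,"y":0.034,"claw":-1},{"x":-0.04,"y":0.068,"claw":-1},{"x":-0.06,"y":0.102,"claw":-1},{"x":-0.08,"y":0.136,"claw":-1},{"x":-0.1,"y":0.168,"claw":-1}]'; python3 - <<'E'
from h import *
w=shot('wrist','w1.png');s=r.read_state();print(s['ee_pos'],s['ft_force'],totool([.4604,.283,.185]),proj(w,[.4604,.283,.11]))
E
```

```text
[0.21300895 0.58755777 0.18696819] [-0.36727266 -0.05070713  0.14491933] [-0.20201202  0.33637603  0.00198868] (np.float64(160.59081676666625), np.float64(452.7937530418912))schema error: expected keys x, y, z, ax, ay, az, claw
schema error: expected keys x, y, z, ax, ay, az, claw
```

View pics/w1.png

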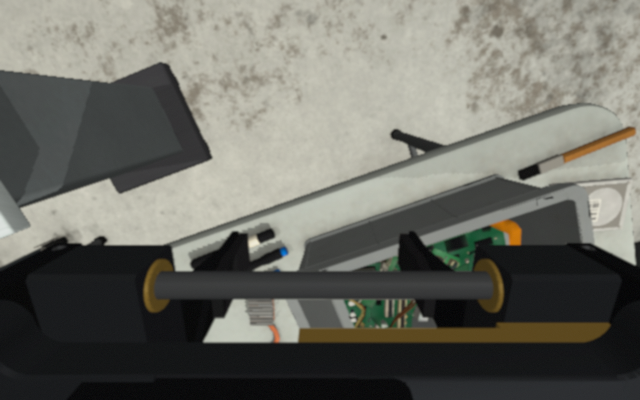

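Wrist picture: the arm has not moved because the rows need every key. It shows the fingers at the near bin's edge, so I'll rise on the way.

```bash
python3 -m crank '[{"x":0,"y":0,"z":-0.04,"ax":0,"ay":0,"az":0,"claw":-1},{"x":-0.015,"y":0.025,"z":-0.06,"ax":0,"ay":0,"az":0,"claw":-1},{"x":-0.035,"y":0.058,"z":-0.06,"ax":0,"ay":0,"az":0,"claw":-1},{"x":-0.055,"y":0.092,"z":-0.06,"ax":0,"ay":0,"az":0,"claw":-1},{"x":-0.075,"y":0.126,"z":-0.06,"ax":0,"ay":0,"az":0,"claw":-1}]' 15; python3 -m crank '[{"x":-0.02,"y":0.034,"z":0,"ax":0,"ay":0,"az":0,"claw":-1},{"x":-0.04,"y":0.067,"z":0,"ax":0,"ay":0,"az":0,"claw":-1},{"x":-0.06,"y":0.1,"z":0,"ax":0,"ay":0,"az":0,"claw":-1},{"x":-0.08,"y":0.133,"z":0,"ax":0,"ay":0,"az":0,"claw":-1},{"x":-0.1,"y":0.166,"z":0,"ax":0,"ay":0,"az":0,"claw":-1}]'; python3 - <<'E'
from h import *
s=r.read_state();print(s['ee_pos'],s['ft_force'],totool([.4604,.283,.185]))
E
```

```text
time: 0.82
ee_pos: [0.3067, 0.473, 0.2475]
eef_rot: [0.819, 0.574, 0.0, -0.0]
ft_force: [1.8, 0.0, -0.3]
width: 0.0865
time: 1.23
ee_pos: [0.4288, 0.3219, 0.2473]
eef_rot: [0.819, 0.574, 0.0, -0.0]
ft_force: [1.6, 0.3, 0.6]
width: 0.0871
[0.42878277 0.32187482 0.24734698] [1.57420795 0.28320217 0.57634702] [-0.02581579  0.04296478  0.06233474]
```

```bash
python3 -m crank '[{"x":-0.013,"y":0.021,"z":0.02,"ax":0,"ay":0,"az":0,"claw":-1},{"x":-0.026,"y":0.043,"z":0.04,"ax":0,"ay":0,"az":0,"claw":-1},{"x":-0.026,"y":0.043,"z":0.062,"ax":0,"ay":0,"az":0,"claw":-1},{"x":-0.026,"y":0.043,"z":0.062,"ax":0,"ay":0,"az":0,"claw":-1},{"x":-0.026,"y":0.043,"z":0.062,"ax":0,"ay":0,"az":0,"claw":-1}]'; python3 - <<'E'
from h import *
w=shot('wrist','w2.png');s=r.read_state();print(s['ee_pos'],s['ft_force'],totool([.4604,.283,.08]),proj(w,[.4604,.283,.11]),proj(w,[.5586,.301,.11]))
E
```

```text
time: 1.65
ee_pos: [0.4587, 0.2846, 0.1847]
eef_rot: [0.819, 0.574, -0.001, -0.0]
ft_force: [-0.6, 0.2, 0.3]
width: 0.0868
[0.4590457  0.28547855 0.18594681] [-0.23543192  0.3866303   0.68262708] [-0.00193694  0.00213009  0.10594534] (np.float64(320.2306090996122), np.float64(198.23534416916482)) (np.float64(370.1563684476521), np.float64(279.77842034384435))
```

View pics/w2.png

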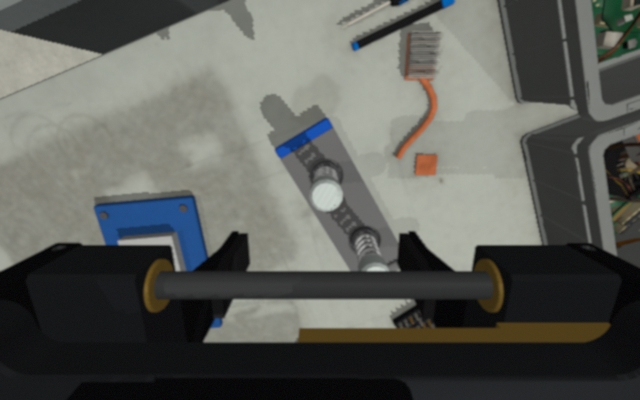

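Wrist view: the first cap's top is at about (326,195), predicted (320,198). The waiting cap is at (375,267). I'll work this offset out numerically.

```bash
python3 - <<'E'
from h import *
w=shot('wrist');s=r.read_state();g=cv2.cvtColor(w['color'],cv2.COLOR_BGR2GRAY)
print(w['cx'],w['cy'])
sub=g[170:220,300:350];m=(sub>165).astype(np.uint8)
n,l,st,ce=cv2.connectedComponentsWithStats(m)
for i in range(1,n):
  if st[i][4]>50:
    print(st[i],(ce[i]+[300,170]).round(1)); u,v=ce[i]+[300,170]; p=onplane(w,u,v,.11); print(p.round(4),totool(p,s).round(4))
# fingertips in image
E=R.from_quat(s['eef_rot'])
for x in(-.0435,.0435): print(proj(w,s['ee_pos']+E.apply([x,-.0095,0])))
E
```

```text
323.11177791779204 198.33079981146892
[ 11  12  30  28 655] [325.4 195.5]
[0.4604 0.2893 0.11  ] [ 0.0035 -0.0002  0.0765]
(np.float64(257.501560977528), np.float64(213.5810388371621))
(np.float64(384.57075932032774), np.float64(213.5915747816662))
```

```bash
python3 -m crank '[{"x":0.001,"y":0.001,"z":0.03,"ax":0,"ay":0,"az":0,"claw":-0.4},{"x":0.001,"y":0.001,"z":0.06,"ax":0,"ay":0,"az":0,"claw":-0.2},{"x":0.001,"y":0.001,"z":0.09,"ax":0,"ay":0,"az":0,"claw":0},{"x":0.001,"y":0.001,"z":0.105,"ax":0,"ay":0,"az":0,"claw":0},{"x":0.001,"y":0.001,"z":0.105,"ax":0,"ay":0,"az":0,"claw":0}]' 20;  python3 - <<'E'
from h import *
w=shot('wrist','w3.png');s=r.read_state();print(s['ee_pos'],s['ft_force'],s['width'])
E
```

```text
time: 2.17
ee_pos: [0.4589, 0.2853, 0.078]
eef_rot: [0.818, 0.575, -0.002, -0.0]
ft_force: [-0.3, -0.2, -0.7]
width: 0.0615
[0.46005116 0.28582974 0.08014049] [-0.77295801  0.06835846 -0.11128048] 0.057802172515293446
```

View pics/w3.png

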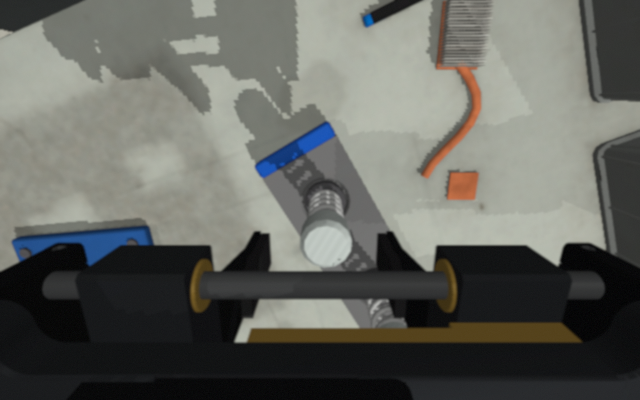

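The cap is at (327,244), the finger midpoint at about 324, so it is well centred. Close on it.

```bash
python3 -m crank '[{"x":0.001,"y":0,"z":0,"ax":0,"ay":0,"az":0,"claw":0.2},{"x":0.001,"y":0,"z":0,"ax":0,"ay":0,"az":0,"claw":0.5},{"x":0.001,"y":0,"z":0,"ax":0,"ay":0,"az":0,"claw":1},{"x":0.001,"y":0,"z":0,"ax":0,"ay":0,"az":0,"claw":1},{"x":0.001,"y":0,"z":0,"ax":0,"ay":0,"az":0,"claw":1}]' 20; python3 -m crank '[{"x":0,"y":0,"z":0,"ax":0,"ay":0,"az":0,"claw":1},{"x":0,"y":0,"z":0,"ax":0,"ay":0,"az":0,"claw":1},{"x":0,"y":0,"z":-0.01,"ax":0,"ay":0,"az":0,"claw":1},{"x":0,"y":0,"z":-0.03,"ax":0,"ay":0,"az":0,"claw":1},{"x":0,"y":0,"z":-0.06,"ax":0,"ay":0,"az":0,"claw":1}]' 20; python3 - <<'E'
from h import *
s=r.read_state();print(s['ee_pos'],s['ft_force'],s['width'],totool([.4904,.0308,.14],s))
w=shot('wrist','w4.png')
E
```

```text
time: 2.63
ee_pos: [0.4614, 0.2863, 0.0808]
eef_rot: [0.819, 0.574, 0.001, -0.0]
ft_force: [0.2, -0.3, 0.2]
width: 0.0245
time: 3.05
ee_pos: [0.4598, 0.285, 0.1393]
eef_rot: [0.819, 0.574, -0.002, 0.0]
ft_force: [1.4, 0.2, -0.1]
width: 0.0009
[0.45977993 0.28502578 0.13930966] [ 1.35238063  0.23384378 -0.05490218] 0.0009032935560694018 [-2.28562373e-01  1.15447130e-01 -1.28795905e-04]
```

The width is 0.9 mm, so the grasp missed. Look.

View pics/w4.png

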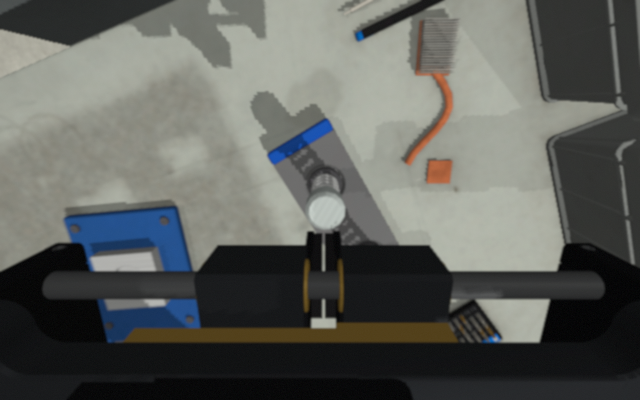

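```bash
python3 - <<'E'
from h import *
w=shot('top');s=shot('scene','s4.png')
im=s['color'][90:215,195:320]; im2=w['color'][190:275,215:300]
a=cv2.resize(im,(390,390),interpolation=2);b=cv2.resize(im2,(390,390),interpolation=2)
cv2.imwrite('pics/c4.png',np.hstack([a,b]))
E
```

```text
(no output)
```

View pics/c4.png

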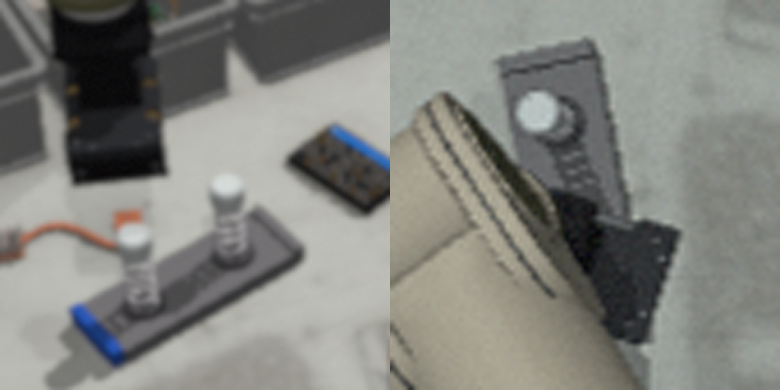

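Wrist view: the fingers are shut above the cap, and the spring still stands undisturbed in the rack. The visible finger edges (152 px apart at 87 mm opening) put the tips about 40 mm nearer the camera than the reported TCP. I'll check that against the gripper's position in the scene view.

```bash
python3 - <<'E'
from h import *
c=shot('scene');s=r.read_state();E=R.from_quat(s['eef_rot'])
print(s['ee_pos'])
for z in(0,-.04,-.07,-.11):
  print(z,[np.round(proj(c,s['ee_pos']+E.apply([x,y,z])),0).tolist() for x in(-.095,.095) for y in(-.0375,.0375)],np.round(proj(c,s['ee_pos']+E.apply([0,0,z]))))
# dark-pixel map of gripper
g=cv2.cvtColor(c['color'],cv2.COLOR_BGR2GRAY)
for v in range(100,172,3): print(v,''.join('#' if g[v,u]<45 else '+' if g[v,u]<90 else '.' for u in range(205,260)))
E
```

```text
[0.46159075 0.28642113 0.14132648]
0 [[224.0, 184.0], [253.0, 180.0], [221.0, 134.0], [248.0, 131.0]] [236. 156.]
-0.04 [[221.0, 173.0], [252.0, 170.0], [219.0, 123.0], [247.0, 120.0]] [235. 145.]
-0.07 [[220.0, 164.0], [250.0, 161.0], [217.0, 115.0], [245.0, 112.0]] [233. 137.]
-0.11 [[217.0, 153.0], [249.0, 149.0], [215.0, 103.0], [244.0, 100.0]] [231. 125.]
100 +.....+###############################+.....+++++++++++
103 .++...+################################++++++++++.+++++
106 ...++++###############################+++++++++++++++++
109 .....++###############################+++++++++++++++++
112 .....++++++###########################+++++++++++++++++
115 +++++++++++############################++++++++++++++++
118 +.....+++++#########################+++++++++++++++++++
121 ++.......++#############################++++++++++++++.
124 ++........++############################+++++..........
127 +++........+#####################+#+++++++.............
130 +++.........+++###############++++++++++++.............
133 +++........+##################+#+++++++++..............
136 ++++.......+##++##+#####+++++++++++######+.............
139 ++.........+##############################.............
142 ............+#############################+............
145 ............+#############################+............
148 .............+########+++++++..........................
151 .......................................................
154 .......................................................
157 .......................................................
160 .......................................................
163 .......................................................
166 .......................................................
169 .......................................................
```

Both views agree that the real tips sit about 40 mm higher than the reported TCP. I'll redo the grasp about 35 mm lower and check by finger width.

```bash
python3 -m crank '[{"x":0,"y":0,"z":0,"ax":0,"ay":0,"az":0,"claw":-0.4},{"x":0,"y":0,"z":0,"ax":0,"ay":0,"az":0,"claw":-0.4},{"x":0,"y":0,"z":0,"ax":0,"ay":0,"az":0,"claw":-0.4},{"x":0,"y":0,"z":0.01,"ax":0,"ay":0,"az":0,"claw":-0.4},{"x":0,"y":0,"z":0.03,"ax":0,"ay":0,"az":0,"claw":-0.4}]' 20; python3 -m crank '[{"x":0,"y":0,"z":0.02,"ax":0,"ay":0,"az":0,"claw":-0.2},{"x":0,"y":0,"z":0.04,"ax":0,"ay":0,"az":0,"claw":-0.2},{"x":0,"y":0,"z":0.055,"ax":0,"ay":0,"az":0,"claw":-0.2},{"x":0,"y":0,"z":0.063,"ax":0,"ay":0,"az":0,"claw":-0.2},{"x":0,"y":0,"z":0.063,"ax":0,"ay":0,"az":0,"claw":-0.2}]' ; python3 -m crank '[{"x":0,"y":0,"z":0,"ax":0,"ay":0,"az":0,"claw":0.2},{"x":0,"y":0,"z":0,"ax":0,"ay":0,"az":0,"claw":0.5},{"x":0,"y":0,"z":0,"ax":0,"ay":0,"az":0,"claw":1},{"x":0,"y":0,"z":0,"ax":0,"ay":0,"az":0,"claw":1},{"x":0,"y":0,"z":0,"ax":0,"ay":0,"az":0,"claw":1}]'
```

```text
time: 3.67
ee_pos: [0.4621, 0.2868, 0.1108]
eef_rot: [0.819, 0.574, 0.002, -0.0]
ft_force: [0.0, 0.5, -0.7]
width: 0.0259
time: 4.08
ee_pos: [0.4597, 0.285, 0.0446]
eef_rot: [0.819, 0.574, -0.002, 0.0]
ft_force: [-0.7, 0.0, -0.1]
width: 0.051
time: 4.5
ee_pos: [0.4614, 0.2862, 0.0477]
eef_rot: [0.819, 0.574, 0.001, -0.0]
ft_force: [-1.5, 0.3, 1.2]
width: 0.031
```

```bash
python3 -m crank '[{"x":0,"y":0,"z":0,"ax":0,"ay":0,"az":0,"claw":1},{"x":0,"y":0,"z":-0.006,"ax":0,"ay":0,"az":0,"claw":1},{"x":0,"y":0,"z":-0.02,"ax":0,"ay":0,"az":0,"claw":1},{"x":0,"y":0,"z":-0.045,"ax":0,"ay":0,"az":0,"claw":1},{"x":0,"y":0,"z":-0.08,"ax":0,"ay":0,"az":0,"claw":1}]' 25; python3 -m crank '[{"x":0,"y":0,"z":0,"ax":0,"ay":0,"az":0,"claw":1},{"x":0,"y":0,"z":0,"ax":0,"ay":0,"az":0,"claw":1},{"x":0,"y":0,"z":0,"ax":0,"ay":0,"az":0,"claw":1},{"x":0,"y":0,"z":0,"ax":0,"ay":0,"az":0,"claw":1},{"x":0,"y":0,"z":0,"ax":0,"ay":0,"az":0,"claw":1}]'; python3 - <<'E'
from h import *
w=shot('wrist','w5.png')
s=r.read_state();print(s['ee_pos'],s['ft_force'],s['width'],totool([.4904,.0308,.14],s))
c=shot('top');g=cv2.cvtColor(c['color'],cv2.COLOR_BGR2GRAY)
E
```

```text
time: 4.92
ee_pos: [0.4594, 0.2848, 0.126]
eef_rot: [0.819, 0.574, -0.002, 0.0]
ft_force: [0.8, 0.8, -2.0]
width: 0.0311
time: 5.33
ee_pos: [0.4603, 0.2856, 0.1259]
eef_rot: [0.819, 0.574, -0.001, 0.0]
ft_force: [0.5, -0.5, -2.2]
width: 0.0313
[0.46049278 0.2855726  0.12600205] [-0.82266467 -0.5498926  -1.48585467] 0.031027912045839035 [-0.22934276  0.11494572 -0.01374185]
```

Grasp holds: width 31 mm and a load of about −1.7 N. Move to beside the tester, so that the recess can be seen past the spring.

```bash
python3 -m crank '[{"x":-0.015,"y":0.012,"z":0,"ax":0,"ay":0,"az":0,"claw":1},{"x":-0.045,"y":0.037,"z":0,"ax":0,"ay":0,"az":0,"claw":1},{"x":-0.075,"y":0.062,"z":0,"ax":0,"ay":0,"az":0,"claw":1},{"x":-0.105,"y":0.087,"z":0,"ax":0,"ay":0,"az":0,"claw":1},{"x":-0.13,"y":0.107,"z":0,"ax":0,"ay":0,"az":0,"claw":1}]'; python3 -m crank '[{"x":-0.01,"y":0.008,"z":0,"ax":0,"ay":0,"az":0,"claw":1},{"x":-0.01,"y":0.008,"z":0,"ax":0,"ay":0,"az":0,"claw":1},{"x":-0.01,"y":0.008,"z":0,"ax":0,"ay":0,"az":0,"claw":1},{"x":-0.01,"y":0.008,"z":0,"ax":0,"ay":0,"az":0,"claw":1},{"x":-0.01,"y":0.008,"z":0,"ax":0,"ay":0,"az":0,"claw":1}]'; python3 - <<'E'
from h import *
w=shot('wrist','w6.png');s=r.read_state();print(s['ee_pos'],s['width'],proj(w,[.4904,.0305,.026]))
cv2.imwrite('pics/w6c.png',cv2.resize(w['color'][100:280,120:380],None,fx=3,fy=3,interpolation=2))
np.savez('w6.npz',**{k:np.array(v) for k,v in w.items()})
E
```

```text
time: 5.85
ee_pos: [0.5179, 0.1242, 0.1268]
eef_rot: [0.819, 0.574, -0.0, 0.0]
ft_force: [0.4, 0.8, -1.9]
width: 0.0313
time: 6.27
ee_pos: [0.521, 0.1167, 0.1268]
eef_rot: [0.818, 0.575, -0.0, -0.0]
ft_force: [-0.2, -0.8, -1.5]
width: 0.031
[0.52102607 0.11659103 0.12686303] 0.030959770844420444 (np.float64(230.858252189265), np.float64(189.15101509485368))
```

View pics/w6c.png

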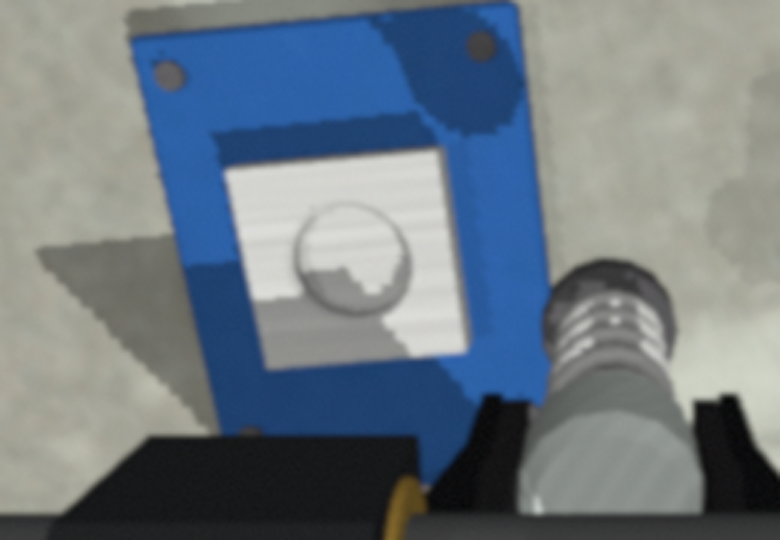

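Recess mouth is centred at about (237.7,186.5) px and the hanging foot at about (323.2,208) px.

```bash
python3 - <<'E'
from h import *
c=dict(np.load('w6.npz'));s=r.read_state()
f=onplane(c,323.2,208,.0885);q=onplane(c,237.7,186.5,.026);print(f,q,s['ee_pos'])
d=q-f;print('shift tool',R.from_quat(s['eef_rot']).inv().apply(d))
print('alt',totool([.4904,.0333,.127],s))
print([np.linalg.norm(onplane(c,120+a/3,100+b/3,.026)-onplane(c,120+e/3,100+g/3,.026)) for a,b,e,g in((295,259,411,259),(353,203,353,316))])
E
```

```text
[0.52130395 0.11870709 0.0885    ] [0.49021507 0.03816504 0.026     ] [0.52102607 0.11659103 0.12686303]
shift tool [-0.08631911 -0.00193299  0.06249053]
alt [-0.08874117 -0.00059546 -0.00014736]
[np.float64(0.03904022722332975), np.float64(0.0393946523473906)]
```

```bash
python3 -m crank '[{"x":-0.02,"y":0,"z":0,"ax":0,"ay":0,"az":0,"claw":1},{"x":-0.045,"y":-0.001,"z":0,"ax":0,"ay":0,"az":0,"claw":1},{"x":-0.07,"y":-0.0015,"z":0,"ax":0,"ay":0,"az":0,"claw":1},{"x":-0.087,"y":-0.0015,"z":0.02,"ax":0,"ay":0,"az":0,"claw":1},{"x":-0.087,"y":-0.0015,"z":0.05,"ax":0,"ay":0,"az":0,"claw":1}]'; python3 -m crank '[{"x":0,"y":0,"z":0,"ax":0,"ay":0,"az":0,"claw":1},{"x":0,"y":0,"z":0,"ax":0,"ay":0,"az":0,"claw":1},{"x":0,"y":0,"z":0,"ax":0,"ay":0,"az":0,"claw":1},{"x":0,"y":0,"z":0,"ax":0,"ay":0,"az":0,"claw":1},{"x":0,"y":0,"z":0,"ax":0,"ay":0,"az":0,"claw":1}]'; python3 - <<'E'
from h import *
w=shot('wrist');s=r.read_state();print(s['ee_pos'],s['ft_force'])
a=cv2.resize(w['color'][130:250,250:400],None,fx=3.6,fy=3.6,interpolation=2)
c=shot('scene');b=cv2.resize(c['color'][205:285,250:330],(432,432),interpolation=2)
b=b[:, :255]
cv2.imwrite('pics/c7.png',np.hstack([a,b]));np.savez('w7.npz',**{k:np.array(v) for k,v in w.items()})
E
```

```text
time: 6.73
ee_pos: [0.4917, 0.0314, 0.079]
eef_rot: [0.82, 0.573, 0.002, 0.001]
ft_force: [0.5, 0.9, -1.6]
width: 0.0316
time: 7.15
ee_pos: [0.4914, 0.0347, 0.0783]
eef_rot: [0.818, 0.575, 0.001, 0.0]
ft_force: [-0.2, -0.1, -2.0]
width: 0.0314
[0.4911809  0.03452714 0.07805686] [-0.68585843 -0.68707776 -2.36759258]
```

View pics/c7.png

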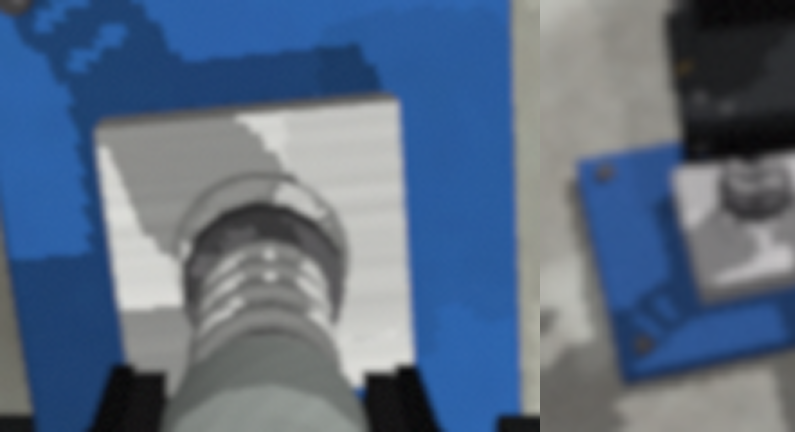

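Circle centre is at about (323.1,201.1) px and the foot at (323.3,208.6) px. Compute the remaining shift.

```bash
python3 - <<'E'
from h import *
c=dict(np.load('w7.npz'));s=r.read_state()
for zf in(.036,.040,.044):
  f=onplane(c,323.3,208.6,zf);q=onplane(c,323.1,201.1,.026)
  print(zf,'shift tool',R.from_quat(s['eef_rot']).inv().apply(q-f).round(4))
top=lambda p,z:onplane(c,250+p[0]/3.6,130+p[1]/3.6,z)
print(np.linalg.norm(top((176,256),.026)-top((350,256),.026)),np.linalg.norm(top((181,283),.04)-top((347,283),.04)))
E
```

```text
0.036 shift tool [-0.0002 -0.0034  0.01  ]
0.04 shift tool [-0.0002 -0.0021  0.014 ]
0.044 shift tool [-0.0002 -0.0007  0.018 ]
0.04146705613810788 0.03762147730715205
```

```bash
python3 -m crank '[{"x":0,"y":-0.0015,"z":0.004,"ax":0,"ay":0,"az":0,"claw":1},{"x":0,"y":-0.0015,"z":0.008,"ax":0,"ay":0,"az":0,"claw":1},{"x":0,"y":-0.0015,"z":0.012,"ax":0,"ay":0,"az":0,"claw":1},{"x":0,"y":-0.0015,"z":0.017,"ax":0,"ay":0,"az":0,"claw":1},{"x":0,"y":-0.0015,"z":0.017,"ax":0,"ay":0,"az":0,"claw":1}]'; python3 -m crank '[{"x":0,"y":0,"z":0.001,"ax":0,"ay":0,"az":0,"claw":1},{"x":0,"y":0,"z":0.002,"ax":0,"ay":0,"az":0,"claw":1},{"x":0,"y":0,"z":0.002,"ax":0,"ay":0,"az":0,"claw":1},{"x":0,"y":0,"z":0.002,"ax":0,"ay":0,"az":0,"claw":1},{"x":0,"y":0,"z":0.002,"ax":0,"ay":0,"az":0,"claw":1}]'; python3 - <<'E'
from h import *
s=r.read_state();print(s['ee_pos'],s['ft_force'],s['torque'])
E
```

```text
time: 7.67
ee_pos: [0.489, 0.0344, 0.0593]
eef_rot: [0.819, 0.574, -0.0, 0.0]
ft_force: [0.9, -0.1, 1.5]
width: 0.0313
time: 8.08
ee_pos: [0.4893, 0.0344, 0.0583]
eef_rot: [0.819, 0.574, 0.0, 0.0]
ft_force: [1.3, -0.8, 3.0]
width: 0.0312
[0.48931517 0.03442256 0.05830905] [ 1.31661177 -0.84616483  3.00137224] [-0.05324869 -0.2712823  -0.00142878]
```

Load of about 4.7 N came some 6 mm early, so the foot is on the rim. Feel along the tool's −y in small steps.

```bash
python3 -m crank '[{"x":0,"y":-0.0004,"z":0,"ax":0,"ay":0,"az":0,"claw":1},{"x":0,"y":-0.0008,"z":0,"ax":0,"ay":0,"az":0,"claw":1},{"x":0,"y":-0.0012,"z":0,"ax":0,"ay":0,"az":0,"claw":1},{"x":0,"y":-0.0012,"z":0,"ax":0,"ay":0,"az":0,"claw":1},{"x":0,"y":-0.0012,"z":0,"ax":0,"ay":0,"az":0,"claw":1}]'; python3 -c "
from h import *
s=r.read_state();print(s['ft_force'],s['torque'])"; python3 -m crank '[{"x":0,"y":-0.0004,"z":0,"ax":0,"ay":0,"az":0,"claw":1},{"x":0,"y":-0.0008,"z":0,"ax":0,"ay":0,"az":0,"claw":1},{"x":0,"y":-0.0012,"z":0,"ax":0,"ay":0,"az":0,"claw":1},{"x":0,"y":-0.0012,"z":0,"ax":0,"ay":0,"az":0,"claw":1},{"x":0,"y":-0.0012,"z":0,"ax":0,"ay":0,"az":0,"claw":1}]';python3 -c "
from h import *
s=r.read_state();print(s['ft_force'],s['torque'])"
```

```text
time: 8.5
ee_pos: [0.4881, 0.0348, 0.0582]
eef_rot: [0.819, 0.574, 0.0, 0.0]
ft_force: [2.3, -0.7, 2.3]
width: 0.031
[ 2.2955048  -0.72994247  2.26068961] [-0.20311252 -0.55300334 -0.01273925]
time: 8.92
ee_pos: [0.487, 0.0352, 0.0581]
eef_rot: [0.819, 0.574, 0.0, 0.0]
ft_force: [3.7, -1.2, 3.3]
width: 0.0312
[ 3.68981554 -1.19399373  3.26514319] [-0.33230103 -0.80571622  0.0093756 ]
```

Lateral force grows against −y, so the foot is blocked there. Go back the other way.

```bash
python3 -m crank '[{"x":0,"y":0.001,"z":0,"ax":0,"ay":0,"az":0,"claw":1},{"x":0,"y":0.002,"z":0,"ax":0,"ay":0,"az":0,"claw":1},{"x":0,"y":0.003,"z":0,"ax":0,"ay":0,"az":0,"claw":1},{"x":0,"y":0.0037,"z":0,"ax":0,"ay":0,"az":0,"claw":1},{"x":0,"y":0.0037,"z":0,"ax":0,"ay":0,"az":0,"claw":1}]'; python3 -c "
from h import *
s=r.read_state();print(s['ft_force'],s['torque'])"; python3 -m crank '[{"x":0,"y":0,"z":0.001,"ax":0,"ay":0,"az":0,"claw":1},{"x":0,"y":0,"z":0.002,"ax":0,"ay":0,"az":0,"claw":1},{"x":0,"y":0,"z":0.003,"ax":0,"ay":0,"az":0,"claw":1},{"x":0,"y":0,"z":0.003,"ax":0,"ay":0,"az":0,"claw":1},{"x":0,"y":0,"z":0.003,"ax":0,"ay":0,"az":0,"claw":1}]';python3 -c "
from h import *
s=r.read_state();print(s['ft_force'],s['torque'])"
```

```text
time: 9.33
ee_pos: [0.4895, 0.034, 0.0575]
eef_rot: [0.819, 0.574, -0.001, -0.0]
ft_force: [1.1, 0.7, -2.4]
width: 0.0315
[ 1.13158933  0.70083055 -2.40365368] [ 0.14382488 -0.25217735  0.01040519]
time: 9.75
ee_pos: [0.49, 0.0339, 0.0549]
eef_rot: [0.819, 0.574, -0.0, -0.0]
ft_force: [1.3, -0.6, 0.6]
width: 0.0314
[ 1.29850275 -0.60774032  0.56018385] [-0.08630507 -0.0850423   0.02098618]
```

Force dropped to hanging weight, then rose again at reported z ≈ 0.055, which is floor height, so it is in. Nudge, relax, open, rise.

```bash
python3 -m crank '[{"x":0,"y":0,"z":0.002,"ax":0,"ay":0,"az":0,"claw":1},{"x":0,"y":0,"z":0.003,"ax":0,"ay":0,"az":0,"claw":1},{"x":0,"y":0,"z":0.003,"ax":0,"ay":0,"az":0,"claw":1},{"x":0,"y":0,"z":0.003,"ax":0,"ay":0,"az":0,"claw":1},{"x":0,"y":0,"z":0.003,"ax":0,"ay":0,"az":0,"claw":1}]';python3 -m crank '[{"x":0,"y":0,"z":-0.004,"ax":0,"ay":0,"az":0,"claw":1},{"x":0,"y":0,"z":-0.004,"ax":0,"ay":0,"az":0,"claw":0.2},{"x":0,"y":0,"z":-0.004,"ax":0,"ay":0,"az":0,"claw":-0.2},{"x":0,"y":0,"z":-0.004,"ax":0,"ay":0,"az":0,"claw":-0.2},{"x":0,"y":0,"z":-0.004,"ax":0,"ay":0,"az":0,"claw":-0.2}]';python3 -m crank '[{"x":0,"y":0,"z":-0.01,"ax":0,"ay":0,"az":0,"claw":-0.2},{"x":0,"y":0,"z":-0.03,"ax":0,"ay":0,"az":0,"claw":-0.2},{"x":0,"y":0,"z":-0.05,"ax":0,"ay":0,"az":0,"claw":0.2},{"x":0,"y":0,"z":-0.06,"ax":0,"ay":0,"az":0,"claw":1},{"x":0,"y":0,"z":-0.06,"ax":0,"ay":0,"az":0,"claw":1}]';python3 - <<'E'
from h import *
w=shot('wrist','w8.png');s=r.read_state();print(s['ee_pos'],s['ft_force'])
g=cv2.cvtColor(w['color'],cv2.COLOR_BGR2GRAY)
n,l,st,ce=cv2.connectedComponentsWithStats((g[150:245,270:380]>165).astype(np.uint8))
for i in range(1,n):
  if st[i][4]>60: print(st[i],ce[i]+[270,150],totool(onplane(w,*(ce[i]+[270,150]),.118),s))
E
```

```text
time: 10.17
ee_pos: [0.4903, 0.0339, 0.0521]
eef_rot: [0.819, 0.574, 0.0, 0.0]
ft_force: [-0.6, -0.7, 3.9]
width: 0.031
time: 10.58
ee_pos: [0.49, 0.0341, 0.0558]
eef_rot: [0.819, 0.574, -0.0, -0.0]
ft_force: [-0.6, 0.2, -0.7]
width: 0.0471
time: 11.0
ee_pos: [0.4918, 0.0343, 0.1186]
eef_rot: [0.819, 0.574, 0.002, 0.001]
ft_force: [0.8, -0.3, -0.5]
width: 0.0394
[0.49092275 0.03419958 0.11693827] [ 0.49127039 -0.01209495  0.2204694 ]
[  33    1   57   89 2717] [334.32867133 197.84320942] [ 0.00986477 -0.01949355 -0.00107866]
[25  9 15 15 80] [302.0125 166.325 ] [-0.01159979 -0.04114132 -0.00114855]
[ 14  16  21  36 446] [293.08295964 186.02914798] [-0.01784682 -0.02778064 -0.00113614]
```

Released and clear. Shut the fingers and approach the cap's top, expected at reported z ≈ 0.080.

```bash
python3 -m crank '[{"x":0,"y":0,"z":0,"ax":0,"ay":0,"az":0,"claw":1},{"x":0,"y":0,"z":0,"ax":0,"ay":0,"az":0,"claw":1},{"x":0,"y":0,"z":0,"ax":0,"ay":0,"az":0,"claw":1},{"x":0,"y":0,"z":0.01,"ax":0,"ay":0,"az":0,"claw":1},{"x":0,"y":0,"z":0.02,"ax":0,"ay":0,"az":0,"claw":1}]';python3 -c "
from h import *
s=r.read_state();print(s['ee_pos'],s['ft_force'],s['torque'])"; python3 -m crank '[{"x":0,"y":0,"z":0.003,"ax":0,"ay":0,"az":0,"claw":1},{"x":0,"y":0,"z":0.006,"ax":0,"ay":0,"az":0,"claw":1},{"x":0,"y":0,"z":0.009,"ax":0,"ay":0,"az":0,"claw":1},{"x":0,"y":0,"z":0.012,"ax":0,"ay":0,"az":0,"claw":1},{"x":0,"y":0,"z":0.014,"ax":0,"ay":0,"az":0,"claw":1}]';python3 -c "
from h import *
s=r.read_state();print(s['ee_pos'],s['ft_force'],s['torque'])";python3 -m crank '[{"x":0,"y":0,"z":0.002,"ax":0,"ay":0,"az":0,"claw":1},{"x":0,"y":0,"z":0.004,"ax":0,"ay":0,"az":0,"claw":1},{"x":0,"y":0,"z":0.006,"ax":0,"ay":0,"az":0,"claw":1},{"x":0,"y":0,"z":0.006,"ax":0,"ay":0,"az":0,"claw":1},{"x":0,"y":0,"z":0.006,"ax":0,"ay":0,"az":0,"claw":1}]'
```

```text
time: 11.47
ee_pos: [0.4902, 0.034, 0.095]
eef_rot: [0.819, 0.574, 0.0, -0.0]
ft_force: [-0.3, -0.2, 0.2]
width: 0.0041
[0.49020579 0.0340048  0.09500518] [-0.31245365 -0.22940538  0.18098968] [-0.00683828 -0.02946744  0.05616989]
time: 11.88
ee_pos: [0.4902, 0.034, 0.0817]
eef_rot: [0.819, 0.574, 0.0, -0.0]
ft_force: [0.9, 0.1, 0.0]
width: 0.0005
[0.49021956 0.0339956  0.08172505] [0.88451427 0.05338109 0.03123313] [ 0.0143864  -0.03175219  0.0119084 ]
time: 12.3
ee_pos: [0.4905, 0.034, 0.0763]
eef_rot: [0.819, 0.574, 0.0, 0.0]
ft_force: [-1.9, 0.4, 5.2]
width: 0.0002
```

```bash
python3 -m crank '[{"x":0,"y":0,"z":0.001,"ax":0,"ay":0,"az":0,"claw":1},{"x":0,"y":0,"z":0.002,"ax":0,"ay":0,"az":0,"claw":1},{"x":0,"y":0,"z":0.003,"ax":0,"ay":0,"az":0,"claw":1},{"x":0,"y":0,"z":0.004,"ax":0,"ay":0,"az":0,"claw":1},{"x":0,"y":0,"z":0.004,"ax":0,"ay":0,"az":0,"claw":1}]';python3 - <<'E'
from h import *
for i in range(4):
  s=r.read_state();print(s['ee_pos'],s['ft_force']);camera('wrist')
E
```

```text
time: 12.72
ee_pos: [0.4906, 0.0341, 0.0725]
eef_rot: [0.819, 0.574, 0.0, 0.0]
ft_force: [-1.5, 0.3, 7.6]
width: 0.0006
[0.4906376  0.03407722 0.07251294] [-1.46130086  0.28236755  7.55900689]
[0.49068263 0.03405432 0.0726119 ] [-0.72961065 -1.38395117  7.80789778]
[0.49070615 0.03410208 0.07267149] [-1.57406776  0.46237718  7.8795478 ]
[0.49072607 0.03408716 0.0726923 ] [-0.99706094  0.46504949  7.61714589]
```

```bash
python3 -m crank '[{"x":0,"y":0,"z":0.001,"ax":0,"ay":0,"az":0,"claw":1},{"x":0,"y":0,"z":0.002,"ax":0,"ay":0,"az":0,"claw":1},{"x":0,"y":0,"z":0.003,"ax":0,"ay":0,"az":0,"claw":1},{"x":0,"y":0,"z":0.004,"ax":0,"ay":0,"az":0,"claw":1},{"x":0,"y":0,"z":0.004,"ax":0,"ay":0,"az":0,"claw":1}]';python3 - <<'E'
from h import *
for i in range(4):
  s=r.read_state();print(s['ee_pos'][2],s['ft_force']);camera('wrist')
E
```

```text
time: 13.33
ee_pos: [0.4909, 0.0341, 0.0689]
eef_rot: [0.819, 0.574, 0.001, 0.0]
ft_force: [-1.5, 0.1, 10.9]
width: 0.0007
0.06887286763715489 [-1.47362273  0.09905454 10.92528302]
0.06893731882025764 [-2.34136598 -0.79473878  9.73275797]
0.0690092269699106 [-1.36410099 -0.74841505 10.2981336 ]
0.06901718134613494 [-2.09392044 -0.58309874 10.20870109]
```

```bash
python3 -m crank '[{"x":0,"y":0,"z":0.001,"ax":0,"ay":0,"az":0,"claw":1},{"x":0,"y":0,"z":0.002,"ax":0,"ay":0,"az":0,"claw":1},{"x":0,"y":0,"z":0.0025,"ax":0,"ay":0,"az":0,"claw":1},{"x":0,"y":0,"z":0.0025,"ax":0,"ay":0,"az":0,"claw":1},{"x":0,"y":0,"z":0.0025,"ax":0,"ay":0,"az":0,"claw":1}]';python3 - <<'E'
from h import *
F=[];Z=[]
for i in range(10):
  c=camera('scene' if i%2 else 'top');s=r.read_state();F.append(s['ft_force']);Z.append(s['ee_pos'][2])
  if i%2:sc=c
print(np.mean(F,0),np.std(F,0),np.mean(Z))
w=shot('wrist')
for n,p in(('mark',None),): pass
a=cv2.resize(sc['color'][190:285,240:360],(480,380),interpolation=2)
b=cv2.resize(w['color'][130:260,270:380],(320,380),interpolation=2)
cv2.imwrite('pics/c9.png',np.hstack([a,b]))
np.savez('s9.npz',**{k:np.array(v) for k,v in sc.items()})
E
```

```text
time: 13.95
ee_pos: [0.4911, 0.0342, 0.0667]
eef_rot: [0.819, 0.574, 0.001, 0.0]
ft_force: [-2.4, -0.4, 13.2]
width: 0.0006
[-2.22312561 -0.80558311 12.46328729] [0.46983879 0.5615467  0.54692492] 0.06673220205670624
```

View pics/c9.png

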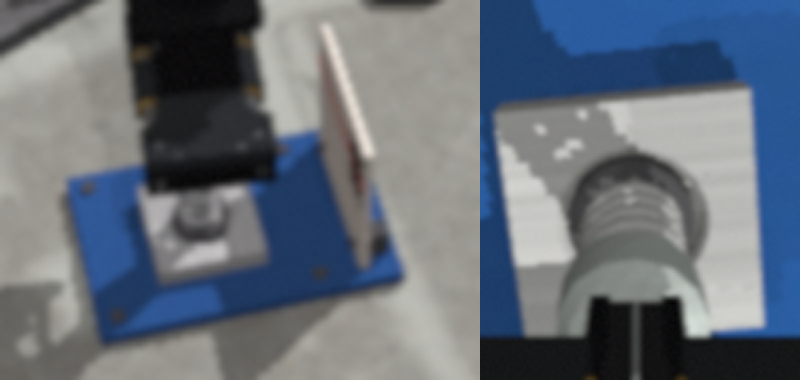

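The last picture shows the foot seated in the steel block's recess, at about (200,210) and (640,210) in the composite, with the fingers centred on the upright cap. The scale board is at about (345,150), and the red line is seen only edge-on. Load and travel fit 0.76 N/mm, so about 16 mm at 12 N (a tired spring gives 25 mm). Trim to 12 N and hold, sampling force and measuring the cap's top optically against the mark.

```bash
H='print'; for k in 1; do python3 -m crank '[{"x":0,"y":0,"z":-0.0005,"ax":0,"ay":0,"az":0,"claw":1},{"x":0,"y":0,"z":-0.0005,"ax":0,"ay":0,"az":0,"claw":1},{"x":0,"y":0,"z":-0.0005,"ax":0,"ay":0,"az":0,"claw":1},{"x":0,"y":0,"z":-0.0005,"ax":0,"ay":0,"az":0,"claw":1},{"x":0,"y":0,"z":-0.0005,"ax":0,"ay":0,"az":0,"claw":1}]';done; python3 - <<'E'
from h import *
F=[];Z=[];t0=r.read_state()['time']
for i in range(50):
  c=camera('wrist');s=r.read_state();F.append(s['ft_force']);Z.append(s['ee_pos'][2])
F=np.array(F);print(s['time']-t0,F.mean(0),F.min(0),F.max(0),np.mean(Z))
# cap outline width in wrist view: widest bright run of the cap near the finger rows
g=cv2.cvtColor(c['color'],cv2.COLOR_BGR2GRAY)
for v in range(206,248,3): print(v,g[v,285:365:3].tolist())
# predicted cap-top front edge row for candidate heights
ctr=s['ee_pos']; E=R.from_quat(s['eef_rot'])
for z in(.088,.093,.098,.103,.108):
  q=ctr+E.apply([0,-.013,0]); q[2]=z; a=ctr+E.apply([-.016,0,0]);b=ctr+E.apply([.016,0,0]);a[2]=b[2]=z-.003
  print(z,np.round(proj(c,q),1),np.round(proj(c,b)[0]-proj(c,a)[0],1))
E
```

```text
time: 14.92
ee_pos: [0.4911, 0.0342, 0.0672]
eef_rot: [0.819, 0.574, 0.001, 0.0]
ft_force: [-1.9, -0.5, 10.9]
width: 0.0004
2.4999999999999982 [-2.22181278 -0.23275883 11.94376527] [-3.49638732 -1.40087123 10.80852198] [-0.61033532  0.7627237  13.47371313] 0.06720350130370595
206 [201, 201, 201, 202, 196, 111, 63, 96, 108, 112, 110, 122, 125, 126, 124, 118, 121, 153, 121, 86, 99, 144, 182, 183, 181, 182, 182]
209 [200, 200, 199, 199, 190, 128, 71, 99, 106, 116, 115, 108, 106, 107, 109, 117, 136, 153, 140, 90, 91, 151, 187, 187, 189, 189, 189]
212 [200, 200, 200, 201, 196, 160, 82, 95, 98, 95, 98, 100, 102, 106, 108, 108, 111, 155, 158, 90, 102, 173, 191, 189, 190, 191, 190]
215 [205, 204, 206, 206, 205, 186, 102, 87, 91, 96, 98, 102, 106, 106, 108, 108, 107, 110, 139, 89, 118, 184, 188, 187, 184, 185, 185]
218 [208, 205, 206, 204, 203, 175, 95, 88, 92, 99, 103, 110, 115, 118, 113, 109, 109, 108, 108, 107, 160, 182, 181, 183, 184, 184, 185]
221 [155, 139, 136, 135, 134, 113, 83, 89, 104, 126, 133, 135, 135, 140, 141, 137, 145, 132, 108, 113, 179, 187, 187, 187, 188, 189, 190]
224 [132
[... 460 characters left out ...]
, 65, 76, 77, 90, 77, 74, 28, 12, 117, 195, 189, 186, 201, 202, 203, 203, 204]
236 [126, 134, 133, 132, 112, 114, 128, 108, 10, 13, 18, 18, 31, 60, 17, 19, 11, 10, 98, 204, 203, 188, 208, 208, 208, 208, 208]
239 [115, 134, 134, 134, 115, 117, 136, 99, 12, 12, 17, 19, 32, 59, 20, 18, 14, 10, 84, 214, 212, 205, 208, 207, 206, 206, 206]
242 [107, 135, 135, 134, 109, 118, 135, 81, 8, 10, 19, 17, 33, 58, 17, 18, 13, 9, 54, 208, 210, 197, 174, 157, 148, 137, 129]
245 [53, 70, 72, 70, 57, 63, 70, 36, 11, 11, 18, 17, 31, 58, 18, 17, 12, 9, 27, 108, 111, 90, 40, 47, 48, 48, 48]
0.088 [320.1 219.1] 50.1
0.093 [320.1 222. ] 51.3
0.098 [320.  225.1] 52.6
0.103 [319.9 228.4] 54.0
0.108 [319.9 231.8] 55.5
```

2.5 s hold at a mean of 11.94 N (max 13.5, noise included). As a deciding check I'll average the force on the way up: at reported z 0.080 a good spring should give about 2 N, a tired one about 6 N.

```bash
python3 -m crank '[{"x":0,"y":0,"z":-0.003,"ax":0,"ay":0,"az":0,"claw":1},{"x":0,"y":0,"z":-0.006,"ax":0,"ay":0,"az":0,"claw":1},{"x":0,"y":0,"z":-0.009,"ax":0,"ay":0,"az":0,"claw":1},{"x":0,"y":0,"z":-0.0125,"ax":0,"ay":0,"az":0,"claw":1},{"x":0,"y":0,"z":-0.0125,"ax":0,"ay":0,"az":0,"claw":1}]'; python3 - <<'E'
from h import *
F=[]
for i in range(12):
  c=camera('wrist');s=r.read_state();F.append(s['ft_force'][2])
print(np.mean(F),s['ee_pos'])
E
python3 -m crank '[{"x":0,"y":0,"z":-0.01,"ax":0,"ay":0,"az":0,"claw":1},{"x":0,"y":0,"z":-0.025,"ax":0,"ay":0,"az":0,"claw":0.5},{"x":0,"y":0,"z":-0.035,"ax":0,"ay":0,"az":0,"claw":-0.2},{"x":0,"y":0,"z":-0.035,"ax":0,"ay":0,"az":0,"claw":-0.4},{"x":0,"y":0,"z":-0.035,"ax":0,"ay":0,"az":0,"claw":-0.4}]';python3 - <<'E'
from h import *
F=[]
for i in range(8):
  c=camera('wrist');s=r.read_state();F.append(s['ft_force'][2])
print('free',np.mean(F),s['ee_pos'],s['width'])
E
```

```text
time: 17.83
ee_pos: [0.4906, 0.034, 0.0792]
eef_rot: [0.819, 0.574, 0.001, 0.0]
ft_force: [-0.1, -0.1, 2.4]
width: 0.0007
3.044517939814993 [0.49022548 0.03396929 0.07849465]
time: 18.85
ee_pos: [0.4905, 0.0341, 0.114]
eef_rot: [0.819, 0.574, 0.001, 0.0]
ft_force: [-0.2, 0.0, -0.4]
width: 0.0193
free -0.1643036737974193 [0.49000999 0.03393464 0.11320125] 0.05110008964876195
```

3.0 N there, so about 0.78 N/mm and 15.4 mm at 12 N: the spring is good and goes to the green tray. Regrip and lift.

```bash
python3 -m crank '[{"x":0,"y":0,"z":0.015,"ax":0,"ay":0,"az":0,"claw":-0.4},{"x":0,"y":0,"z":0.035,"ax":0,"ay":0,"az":0,"claw":-0.4},{"x":0,"y":0,"z":0.05,"ax":0,"ay":0,"az":0,"claw":-0.4},{"x":0,"y":0,"z":0.057,"ax":0,"ay":0,"az":0,"claw":-0.2},{"x":0,"y":0,"z":0.057,"ax":0,"ay":0,"az":0,"claw":0}]' 20; python3 -m crank '[{"x":0,"y":0,"z":0,"ax":0,"ay":0,"az":0,"claw":0.5},{"x":0,"y":0,"z":0,"ax":0,"ay":0,"az":0,"claw":1},{"x":0,"y":0,"z":0,"ax":0,"ay":0,"az":0,"claw":1},{"x":0,"y":0,"z":0,"ax":0,"ay":0,"az":0,"claw":1},{"x":0,"y":0,"z":0,"ax":0,"ay":0,"az":0,"claw":1}]' 25;python3 -m crank '[{"x":0,"y":0,"z":-0.005,"ax":0,"ay":0,"az":0,"claw":1},{"x":0,"y":0,"z":-0.015,"ax":0,"ay":0,"az":0,"claw":1},{"x":0,"y":0,"z":-0.035,"ax":0,"ay":0,"az":0,"claw":1},{"x":0,"y":0,"z":-0.055,"ax":0,"ay":0,"az":0,"claw":1},{"x":0,"y":0,"z":-0.07,"ax":0,"ay":0,"az":0,"claw":1}]'
python3 -c "
from h import *
s=r.read_state();print(s['ft_force'],totool([.473,-.268,.126]))"
```

```text
time: 19.67
ee_pos: [0.4891, 0.0337, 0.0551]
eef_rot: [0.819, 0.574, -0.001, -0.0]
ft_force: [-0.7, 0.7, 0.2]
width: 0.0539
time: 20.08
ee_pos: [0.4906, 0.034, 0.0571]
eef_rot: [0.819, 0.574, 0.0, 0.0]
ft_force: [-0.2, -0.3, 0.0]
width: 0.0316
time: 20.5
ee_pos: [0.4905, 0.034, 0.1288]
eef_rot: [0.819, 0.574, 0.001, 0.0]
ft_force: [0.6, 0.1, -2.4]
width: 0.0313
[ 0.57202478  0.14378146 -2.39127327] [-0.28983002  0.08650543  0.00269096]
```

```bash
python3 -m crank '[{"x":-0.015,"y":0.0045,"z":0,"ax":0,"ay":0,"az":0,"claw":1},{"x":-0.04,"y":0.012,"z":0,"ax":0,"ay":0,"az":0,"claw":1},{"x":-0.07,"y":0.021,"z":0,"ax":0,"ay":0,"az":0,"claw":1},{"x":-0.1,"y":0.03,"z":0,"ax":0,"ay":0,"az":0,"claw":1},{"x":-0.13,"y":0.039,"z":0,"ax":0,"ay":0,"az":0,"claw":1}]';python3 -m crank '[{"x":-0.03,"y":0.009,"z":0,"ax":0,"ay":0,"az":0,"claw":1},{"x":-0.06,"y":0.018,"z":0,"ax":0,"ay":0,"az":0,"claw":1},{"x":-0.09,"y":0.027,"z":0,"ax":0,"ay":0,"az":0,"claw":1},{"x":-0.12,"y":0.036,"z":0,"ax":0,"ay":0,"az":0,"claw":1},{"x":-0.14,"y":0.042,"z":0,"ax":0,"ay":0,"az":0,"claw":1}]';python3 -m crank '[{"x":-0.015,"y":0.004,"z":0,"ax":0,"ay":0,"az":0,"claw":1},{"x":-0.02,"y":0.0055,"z":0,"ax":0,"ay":0,"az":0,"claw":1},{"x":-0.02,"y":0.0055,"z":0.01,"ax":0,"ay":0,"az":0,"claw":1},{"x":-0.02,"y":0.0055,"z":0.03,"ax":0,"ay":0,"az":0,"claw":1},{"x":-0.02,"y":0.0055,"z":0.03,"ax":0,"ay":0,"az":0,"claw":1}]'
python3 - <<'E'
from h import *
s=r.read_state();print(s['ee_pos'],s['ft_force'],s['width'],totool([.473,-.268,.042],s))
w=shot('wrist');hsv=cv2.cvtColor(w['color'],cv2.COLOR_BGR2HSV);m=cv2.inRange(hsv,(45,100,30),(80,255,255))
n,l,st,ce=cv2.connectedComponentsWithStats(m);i=1+np.argmax(st[1:,4]);print(st[i]);hull=cv2.convexHull(np.argwhere(l==i)[:,::-1].astype(np.int32))
ap=cv2.approxPolyDP(hull,8,True)[:,0]
for p in ap: print(p,totool(onplane(w,*p,.022),s)[:2].round(3))
E
```

```text
time: 20.92
ee_pos: [0.4823, -0.1028, 0.1275]
eef_rot: [0.819, 0.574, 0.0, 0.0]
ft_force: [1.6, -0.0, -1.4]
width: 0.0314
time: 21.33
ee_pos: [0.4736, -0.2506, 0.1276]
eef_rot: [0.819, 0.573, 0.0, 0.0]
ft_force: [0.3, -0.5, -1.1]
width: 0.0314
time: 21.75
ee_pos: [0.4713, -0.2654, 0.0932]
eef_rot: [0.818, 0.575, -0.001, -0.002]
ft_force: [0.1, 0.0, -2.6]
width: 0.031
[ 0.47126259 -0.26543808  0.09321346] [ 0.08982846  0.04198617 -2.63539132] 0.031011466727761627 [-0.00186433  0.00275873  0.05119878]
[  252   133   130   121 10007]
[381 247] [0.058 0.05 ]
[271 253] [-0.049  0.057]
[252 147] [-0.06  -0.046]
[374 134] [ 0.046 -0.057]
```

The tray's rim corners are centred on the tool within 2 mm. Lower it.

```bash
python3 -m crank '[{"x":0,"y":0,"z":0.012,"ax":0,"ay":0,"az":0,"claw":1},{"x":0,"y":0,"z":0.026,"ax":0,"ay":0,"az":0,"claw":1},{"x":0,"y":0,"z":0.038,"ax":0,"ay":0,"az":0,"claw":1},{"x":0,"y":0,"z":0.046,"ax":0,"ay":0,"az":0,"claw":1},{"x":0,"y":0,"z":0.046,"ax":0,"ay":0,"az":0,"claw":1}]';python3 -m crank '[{"x":0,"y":0,"z":0.001,"ax":0,"ay":0,"az":0,"claw":1},{"x":0,"y":0,"z":0.002,"ax":0,"ay":0,"az":0,"claw":1},{"x":0,"y":0,"z":0.004,"ax":0,"ay":0,"az":0,"claw":1},{"x":0,"y":0,"z":0.004,"ax":0,"ay":0,"az":0,"claw":1},{"x":0,"y":0,"z":0.004,"ax":0,"ay":0,"az":0,"claw":1}]'; python3 - <<'E'
from h import *
F=[]
for i in range(5):
  c=camera('wrist');s=r.read_state();F.append(s['ft_force'])
print(np.mean(F,0),s['ee_pos'])
E
```

```text
time: 22.22
ee_pos: [0.4718, -0.2673, 0.0488]
eef_rot: [0.819, 0.574, -0.001, -0.001]
ft_force: [0.4, 0.5, -1.1]
width: 0.0312
time: 22.63
ee_pos: [0.4728, -0.2682, 0.0468]
eef_rot: [0.819, 0.574, 0.0, 0.0]
ft_force: [-0.6, -0.3, -1.7]
width: 0.0308
[ 0.17060126 -0.30963904 -1.43525024] [ 0.472753   -0.26814026  0.0466147 ]
```

```bash
python3 -m crank '[{"x":0,"y":0,"z":0.001,"ax":0,"ay":0,"az":0,"claw":1},{"x":0,"y":0,"z":0.002,"ax":0,"ay":0,"az":0,"claw":1},{"x":0,"y":0,"z":0.003,"ax":0,"ay":0,"az":0,"claw":1},{"x":0,"y":0,"z":0.004,"ax":0,"ay":0,"az":0,"claw":1},{"x":0,"y":0,"z":0.004,"ax":0,"ay":0,"az":0,"claw":1}]'; python3 - <<'E'
from h import *
F=[]
for i in range(5):
  c=camera('wrist');s=r.read_state();F.append(s['ft_force'])
print(np.mean(F,0),s['ee_pos'])
E
```

```text
time: 23.3
ee_pos: [0.4728, -0.2682, 0.0425]
eef_rot: [0.819, 0.574, 0.0, 0.0]
ft_force: [-0.6, 0.6, 0.9]
width: 0.0313
[0.15512412 0.05128245 0.92305179] [ 0.47278338 -0.26821584  0.0426259 ]
```

Standing on the floor with about 2.5 N. Ease, open, rise straight up.

```bash
python3 -m crank '[{"x":0,"y":0,"z":-0.002,"ax":0,"ay":0,"az":0,"claw":1},{"x":0,"y":0,"z":-0.002,"ax":0,"ay":0,"az":0,"claw":1},{"x":0,"y":0,"z":-0.002,"ax":0,"ay":0,"az":0,"claw":0.1},{"x":0,"y":0,"z":-0.002,"ax":0,"ay":0,"az":0,"claw":-0.1},{"x":0,"y":0,"z":-0.002,"ax":0,"ay":0,"az":0,"claw":-0.3}]' 20;python3 -m crank '[{"x":0,"y":0,"z":0,"ax":0,"ay":0,"az":0,"claw":-0.3},{"x":0,"y":0,"z":0,"ax":0,"ay":0,"az":0,"claw":-0.3},{"x":0,"y":0,"z":-0.01,"ax":0,"ay":0,"az":0,"claw":-0.3},{"x":0,"y":0,"z":-0.03,"ax":0,"ay":0,"az":0,"claw":-0.3},{"x":0,"y":0,"z":-0.06,"ax":0,"ay":0,"az":0,"claw":-0.3}]';python3 -m crank '[{"x":0,"y":0,"z":-0.03,"ax":0,"ay":0,"az":0,"claw":-0.3},{"x":0,"y":0,"z":-0.06,"ax":0,"ay":0,"az":0,"claw":-0.3},{"x":0.03,"y":0,"z":-0.07,"ax":0,"ay":0,"az":0,"claw":-0.3},{"x":0.06,"y":0,"z":-0.07,"ax":0,"ay":0,"az":0,"claw":-0.3},{"x":0.09,"y":0,"z":-0.07,"ax":0,"ay":0,"az":0,"claw":-0.3}]'
python3 -m crank '[{"x":0.03,"y":0,"z":0,"ax":0,"ay":0,"az":0,"claw":-0.3},{"x":0.05,"y":0,"z":0,"ax":0,"ay":0,"az":0,"claw":-0.3},{"x":0.05,"y":0,"z":0,"ax":0,"ay":0,"az":0,"claw":-0.3},{"x":0.05,"y":0,"z":0,"ax":0,"ay":0,"az":0,"claw":-0.3},{"x":0.05,"y":0,"z":0,"ax":0,"ay":0,"az":0,"claw":-0.3}]'
python3 - <<'E'
from h import *
s=r.read_state();print(s['ee_pos'],s['ft_force'],s['width'])
def caps(c,x0,x1,y0,y1,zt):
  S=cv2.cvtColor(c['color'],cv2.COLOR_BGR2HSV)[y0:y1,x0:x1]
  m=((S[...,1]<60)&(S[...,2]>160)).astype(np.uint8)
  n,l,st,ce=cv2.connectedComponentsWithStats(m)
  for i in range(1,n):
    if 15<st[i][4]<400: print(st[i],(ce[i]+[x0,y0]).round(1),onplane(c,*(ce[i]+[x0,y0]),zt).round(3))
t=shot('top','t10.png');c=shot('scene','s10.png')
print('green top');caps(t,402,434,215,260,.104);print('green scene');caps(c,318,372,300,375,.104)
print('wait top');caps(t,238,262,200,228,.11);print('first top');caps(t,244,262,234,252,.11)
for p in([.473,-.271,.104],[.473,-.271,.004]): print(np.round(proj(t,p)),np.round(proj(c,p)))
a=cv2.imread('pics/top0.png').astype(int);d=np.abs(a-t['color']).max(2)>50
n,l,st,ce=cv2.connectedComponentsWithStats(d[80:300,60:500].astype(np.uint8))
for i in range(1,n):
  if st[i][4]>25: print('diff',st[i]+[60,80,0,0,0])
E
```

```text
time: 23.97
ee_pos: [0.4727, -0.2681, 0.0445]
eef_rot: [0.819, 0.574, 0.0, -0.0]
ft_force: [0.0, 0.1, -0.4]
width: 0.0441
time: 24.38
ee_pos: [0.4712, -0.2676, 0.104]
eef_rot: [0.819, 0.574, -0.001, -0.001]
ft_force: [0.6, -0.5, 0.0]
width: 0.0565
time: 24.8
ee_pos: [0.5041, -0.1831, 0.1765]
eef_rot: [0.819, 0.573, 0.001, 0.001]
ft_force: [0.7, 0.1, -0.8]
width: 0.0567
time: 25.22
ee_pos: [0.5202, -0.1376, 0.1751]
eef_rot: [0.819, 0.574, 0.0, 0.0]
ft_force: [-0.5, -0.5, -0.7]
width: 0.0565
[ 0.52015762 -0.13758696  0.17505699] [-0.46298817 -0.45665423 -0.70522978] 0.056539013817194575
green top
[25  0  5 17 38] [429.1 223. ] [ 0.513 -0.293  0.104]
green scene
[50 40  4 11 23] [370. 344.] [ 0.498 -0.323  0.104]
[45 70  9  5 21] [368.5 372.9] [ 0.463 -0.373  0.104]
wait top
[ 5 10  8  8 52] [246.6 213.7] [0.56  0.303 0.11 ]
[ 0 20  3  8 17] [238.7 223.8] [0.528 0.33  0.11 ]
first top
[423. 236.] [347. 329.]
[416. 237.] [345. 350.]
diff [ 357  184   79   74 2822]
diff [249 240   9   9  61]
diff [418 261  11  39 188]
```

The arm still covers the tray in the top view. Move it further off and check both views numerically.

```bash
python3 -m crank '[{"x":0.02,"y":0,"z":-0.02,"ax":0,"ay":0,"az":0,"claw":-0.3},{"x":0.05,"y":0,"z":-0.03,"ax":0,"ay":0,"az":0,"claw":-0.3},{"x":0.085,"y":0,"z":-0.03,"ax":0,"ay":0,"az":0,"claw":-0.3},{"x":0.12,"y":0,"z":-0.03,"ax":0,"ay":0,"az":0,"claw":-0.3},{"x":0.15,"y":0,"z":-0.03,"ax":0,"ay":0,"az":0,"claw":-0.3}]';python3 -m crank '[{"x":0.02,"y":0,"z":0,"ax":0,"ay":0,"az":0,"claw":-0.3},{"x":0.03,"y":0,"z":0,"ax":0,"ay":0,"az":0,"claw":-0.3},{"x":0.03,"y":0,"z":0,"ax":0,"ay":0,"az":0,"claw":-0.3},{"x":0.03,"y":0,"z":0,"ax":0,"ay":0,"az":0,"claw":-0.3},{"x":0.03,"y":0,"z":0,"ax":0,"ay":0,"az":0,"claw":-0.3}]'
python3 - <<'E'
from h import *
t=shot('top');c=shot('scene')
def mp(c,u0,u1,v0,v1):
  S=cv2.cvtColor(c['color'],cv2.COLOR_BGR2HSV)
  for v in range(v0,v1): print(v,''.join('g' if S[v,u,1]>110 and 40<S[v,u,0]<85 else 'W' if S[v,u,2]>170 else '+' if S[v,u,2]>90 else '#' for u in range(u0,u1)))
mp(t,395,445,215,262);print();mp(c,312,378,312,380)
a=cv2.imread('pics/top0.png').astype(int);d=np.abs(a-t['color']).max(2)>50
n,l,st,ce=cv2.connectedComponentsWithStats(d[80:300,60:500].astype(np.uint8))
for i in range(1,n):
  if st[i][4]>25: print('diff',st[i]+[60,80,0,0,0])
E
```

```text
time: 25.73
ee_pos: [0.5721, 0.0057, 0.205]
eef_rot: [0.819, 0.574, 0.0, -0.0]
ft_force: [1.2, -0.6, -0.3]
width: 0.0565
time: 26.15
ee_pos: [0.5815, 0.0301, 0.2047]
eef_rot: [0.82, 0.573, -0.0, 0.0]
ft_force: [0.3, -0.7, -0.4]
width: 0.0567
215 +WWW+++WWW++++++++++++++++++++++++++++++++++++++++
216 +++WWW++++++++++++++++++++++++++++++++++++++++++++
217 +W++++++++++++++++++++++++++++++++++++++++++++++++
218 #+++++++++gg++++++++++++++++++++++++++++++++++++++
219 ++++++++#ggggggg++++++++++++++++++++++++++++++++++
220 ++++++++#ggggggggggg++++++++++++++++++++++++++++++
221 ++++++++#ggggggggggggggg++++++++++++++++++++++++++
222 ++++++++#ggggggggggggggggggggg++++++++++++++++++++
223 +++++++++gggggggggggggggggggggggg+++++++++++++++++
224 ++++++++ggggggggggggggggggggggggggggggg+++++++++++
225 ++++++++gggggggggggggggggggggggggggggggg++++++++++
226 ++++++++gggggggggggggggggggggggggggggggg++++++++++
227 ++++++++gggggggggggggggggggggggggggggggg++++++++++
228 +++++++#gggggggggggggggggggggggggggggggg++++++++++
229 +++++++ggggggggggggggggggggggggggggggggg++++++++++
230 +++++++gggggggggggggggggggggg
[... 6076 characters left out ...]
++ggggggggggggggg###++++++++++++++++++++++WWWWWWWWWWW
374 +++++++++++++++gggggggggggg+++++++++++++++++++++++++WWWWWWWWWWWWWW
375 +++++++++++++++#ggggggg##+++++++++++++++++++++++WWWWWWWWWWWWWWWWWW
376 +++++++++++++++#ggg##+++++++++++++++++++++++WWWWWWWWWWWWWWWWWWWWWW
377 ++++++++++++++++#++++++++++++++++++++++++WWWWWWWWWWWWWWWWWWWWWWWWW
378 +++++++++++++++++++++++++++++++++++++WWWWWWWWWWWWWWWWWWWWWWWWWWWWW
379 ++++++++++++++++++++++++++++++++WWWWWWWWWWWWWWWWWWWWWWWWWWWWWWWWWW
diff [337 156  13  10  52]
diff [333 168  17   4  42]
diff [295 172  19  33 364]
diff [359 190  10  28 131]
diff [ 316  197   39   67 1564]
diff [412 232  16  11 118]
diff [249 240   9   9  61]
diff [362 284   9  16  86]
```

The spring stands upright in the green tray: its cap is at (422,236) in the top view and (346,329) in the scene view, against predictions of (423,236) and (347,329). Hand in.

```bash
python3 -c "
from bench import close_job
print(close_job())"
```

```text
the job is handed in; nothing more can be done
None
```

The spring from the blue end tested as good. I stood it upright in the green tray and handed the job in at about 26 s.

**Test:** I seated it in the tester, let go, and pressed the cap with shut fingers. The load was held for 2.5 s at a mean of 11.9 N, with single noisy readings of 10.8–13.5 N. It came to about 0.78 N/mm, or roughly 15.5 mm of travel at 12 N, so the cap's top stood about 4–5 mm above the line.

**Last checks:** Both fixed cameras put the spring's cap within 1 px of where an upright spring in the green tray should be. The waiting spring's cap is still in its recess. The other changes against the first top picture fit the arm and its shadow. Two patches lie at the hard disk; I put those down to shadow too, but did not check them separately.

**What went wrong or disagreed:**
- **Height error:** the reported TCP height was about 38–40 mm below the real fingertips. My first grasp therefore closed on air above the cap and disturbed nothing; I corrected for the offset after that.
- **Rim contact:** the foot first caught on the rim of the recess, with under 6 N vertical and about 4 N sideways. I felt it in from there; the seating shows in the force drop and the floor height.
- **Line reading:** the red line was only visible edge-on, so I could not read the cap against it directly. A rough reading from the wrist camera was unclear (about 89–101 mm against the line's 98 mm). The verdict therefore rests on force against travel, where a tired spring would have needed about 25 mm.

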